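# Clip the lockout snap hook to the pump controller

## Task

The pump controller is down for service, so it needs its lockout clip: take the snap hook with the sprung gate out of its parking stand and push it down over the top bar of the tall eye on the controller's lid until the gate snaps shut behind the bar, then let go so that it stays hanging there. Leave the open hook without a gate in its stand, and do not use the small low eye.

Things in the scene. Friction and masses are not known exactly. Their poses are not given: they have to be found in the camera images.
- snap_mid (a point): Centre of the black grip, 40 (x) x 18 (y) x 36 mm (z), of the loose steel snap hook (0.25 kg) standing mouth down in one of two grey stands (cheeks 32 mm high); pinch across y. x across its flat plane (-x, the gate's hinge, starts towards the robot), y its 12 mm thickness, z up. Below: crown underside 30 mm, gate line 76, feet 86 mm. Two 10 mm legs, inner faces at x = -19, +19 mm.
- gate (a joint): Angle of the hook's sprung gate, a 7 mm rod across the mouth, hinged at x = -20 mm, free end at x = +17.5: 0 shut, to 1.38 rad swung up inside; spring 1 to 7 N. A bar pushed in along y (within 15 deg) at x = +5 mm (-4 to +13) lifts it, slips past its free end and it snaps shut beneath, by the time the bar line is 36 mm below the grip's centre (crown stops it at 34).
- eye_top (a point): Middle of the top bar's centre line of the tall eye: a fixed upright loop of 8 mm steel rod, 64 mm wide, on the lid of the pump controller (fixed blue box, aluminium lid, 260 x 220 x 80 mm). The bar runs along y, straight for 22 mm, then bends down; z up. It is 76 mm above the lid; the opening is 48 wide, 67 mm high. The eye 31 mm high on the same lid is not used.
- open_mid (a point): Centre of the grip of the other loose hook: same grip, size and axes, but an open hook with no gate and one short leg. It stands in the other stand and stays there.
Not all that is in view belongs to the job. What is shaped like the part that bears snap_mid but green is not meant.

How it is judged:
By the outcome, as a careful person would: the job done as asked, in the order asked, and still so for the second after the job is handed in, with the robot touching nothing.
It also fails if it takes over 37 s, if anything falls off the work surface, if the arm or the gripper's body presses on something with over 40 N, if the wrist force passes 120 N, or if a joint passes its speed limit or range.

## Robot

A 6-joint arm with a two-finger parallel gripper is mounted at the origin on the work surface. World frame = base frame: x ahead of the robot, y to its left, z up, the work surface at z = 0. Lengths are in m, angles in rad, forces in N, time in s.
With the tool pointing down it reaches from about 0.35 to 0.975 m from the base axis. Payload 17.4 kg.
Tool frame: the origin (TCP) lies at the very end of the fingers, on their centre line; the grasp point (between the pads) lies arm.hold_point_z behind it (arm.hold_point_z is the distance from the TCP to the grasp point, in m); z points along the fingers, y is the line along which they close (so a half turn about z gives the same grasp; the last joint's range is limited). The gripper opens to 85 mm and grips with 20 to 120 N. Pads are 22 mm wide; open, the fingers measure 114 mm over their backs; the gripper's body (76 mm by 85 mm) begins 54 mm behind the grasp point. The pads swing forward as they close: fully open they stand 13 mm farther back than shut.
Start: joints at [-1.184, 0.116, 1.442, -0, 1.584, -0.038], TCP at [0.278, -0.615, 0.231] pointing down, gripper open.
Joint ranges: [-2.83, 2.83], [-0.83, 2.19], [0.07, 2.5], [-1.14, 4.28], [0.01, 3], [-2.97, 2.97]. Speed limits (rad/s): [1.89, 1.89, 2.22, 3.14, 3.14, 3.14].

## Interface

Orientations are given as a rotation vector (axis times angle).
In Python, from cell import arm gives the robot as it stands. The module is installed in compiled form; this text tells all that it offers.
- The arm moves only by the tool carry_out, never from a script. Its argument "motion" is a list of rows, each a list of 3 entries, a list of its own where there are three numbers: the shift along the tool's x, y, z in cm, then the turn about the tool's z in degrees, then the opening in per cent of the stroke, from 0 (shut) to 100 (fully open). In form: [[[dx, dy, dz], roll, hand], ...]. A call has 1 to 5 rows; each row is the pose to reach, as a shift and turn from the pose commanded when the call began, along the tool's axes at that moment; what a row does not reach only later rows make up. A row lasts 1/10 s, in which the tool goes at most 50 mm and 8.59 degrees, less where a joint would pass 70% of its speed; a pose out of reach is approached as far as the arm can. A call with a gripper value outside its range is refused whole. The fingers move at their own pace and stop on an object; "force" is the grip in N (left out, the last holds). Time passes only in rows, so rows that repeat a pose let the fingers close. It gives the time, the measured TCP pose, the force, the opening and the grip force at its end, in the units of the state.
- arm.sense(): the state, without advancing time (a new reading comes with each control period).
- arm.read_camera(name): name is "scene" or "top"; returns the picture (480x640x3 uint8, red, green, blue); there is no depth.
- arm.camera_model(name): a dict with "intrinsics" (3x3 intrinsics, pixels), "rvec" (rotation vector, rad) and "tvec" (3), from world to camera coordinates, as OpenCV has them. Camera axes: x right, y down, z forward; pixel columns grow to the right and rows downward; lengths in m; the calibration is good to about 2 mm. A picture is of the moment at which its call begins. camera_model takes no time and is no camera call.
- arm.job_done(): hands the job in; it is judged then, once.
The state is a dict: "t": time; "q": joint angles; "dq": joint speeds; "joint_torque": joint torques, N m; "tool_pos": TCP position; "ee_rot": TCP orientation; "contact_force": force on the tool from outside, world axes, zero at the start; "ft_torque": the same for the moment, N m; "finger_gap": finger opening in m; "grasp_force": force on a finger pad.
Only numpy, scipy, OpenCV 4.12 (cv2) and the standard library are available. Lean on these libraries where they do the work, as an engineer would, in place of code of your own. Each camera call takes 0.05 s, during which the arm holds its last target. There are 200 camera calls.

## Working session

There is one attempt and no reset: what is moved stays moved. The work goes in short steps, Python scripts to look and compute and a tool call to move; the robot and the scene stay as the last step left them, time stands still between calls to the robot, and variables do not carry over. Pictures are saved under pics/ and viewed, at most 10 in all, crops included, and the job is handed in when it is done.

Besides the shell and the picture viewer there is one more tool, called after "Call:" as name(argument=value, ...), one argument or row to a line, values as JSON. carry_out: Moves the arm, as the interface text tells. Its arguments: {"type":"object","properties":{"motion":{"type":"array"},"force":{"type":"number"}},"required":["motion"]}

```bash
mkdir -p pics; cat > h.py <<'E'
import numpy as np, cv2
from cell import arm
def cam(n):
    m=arm.camera_model(n); K=np.array(m["intrinsics"],float); R=cv2.Rodrigues(np.array(m["rvec"],float))[0]; t=np.array(m["tvec"],float).ravel()
    return K,R,t
def ray(n,p):
    K,R,t=cam(n); d=R.T@np.linalg.inv(K)@np.array([p[0],p[1],1.]); return -R.T@t,d/np.linalg.norm(d)
def onz(n,p,z):
    o,d=ray(n,p); return o+d*(z-o[2])/d[2]
def tri(p1,p2):
    o1,d1=ray("scene",p1);o2,d2=ray("top",p2)
    s=np.linalg.lstsq(np.c_[d1,-d2],o2-o1,rcond=None)[0]
    a,b=o1+s[0]*d1,o2+s[1]*d2; return (a+b)/2,np.linalg.norm(a-b)
def proj(n,X):
    K,R,t=cam(n); c=K@(R@np.asarray(X,float)+t); return c[:2]/c[2]
def shot(n,f):
    im=arm.read_camera(n)[:,:,::-1].copy(); cv2.imwrite("pics/"+f,im); return im
E
python3 - <<'E'
from h import *
shot("scene","s0.png");shot("top","t0.png")
for n in("scene","top"):
    K,R,t=cam(n);print(n,-R.T@t,R[2],K[0,0])
s=arm.sense();print(s,arm.hold_point_z)
E
```

```text
scene [ 0.91626815 -0.26798142  0.97396475] [-0.42898723  0.31891178 -0.84514214] 502.00773703597264
top [0.37852792 0.04277222 0.78238612] [ 0.14454574  0.00333445 -0.9894925 ] 440.4792799542133
{'t': 0.1, 'q': array([-1.18380654e+00,  1.16418384e-01,  1.44221183e+00, -1.15192297e-05,
        1.58397884e+00, -3.78065584e-02]), 'dq': array([ 5.00106854e-04, -7.43610069e-04, -2.52441404e-03, -1.07275848e-03,
        6.17160632e-05, -5.60287495e-04]), 'joint_torque': array([ 1.99660077e-03, -7.33671784e+01, -6.33786821e+01,  6.32043520e-05,
        5.27132215e-03, -7.05644243e-05]), 'tool_pos': array([ 0.2781113 , -0.61485576,  0.23064093]), 'ee_rot': array([-3.07001888e+00, -6.62051948e-01,  2.95056402e-04]), 'contact_force': array([-0.09444545,  0.3116015 ,  0.9684704 ]), 'ft_torque': array([ 0.01412757,  0.0212497 , -0.01362537]), 'grasp_force': 0.0, 'finger_gap': 0.08544088575426441} 0.0187
```

View pics/s0.png

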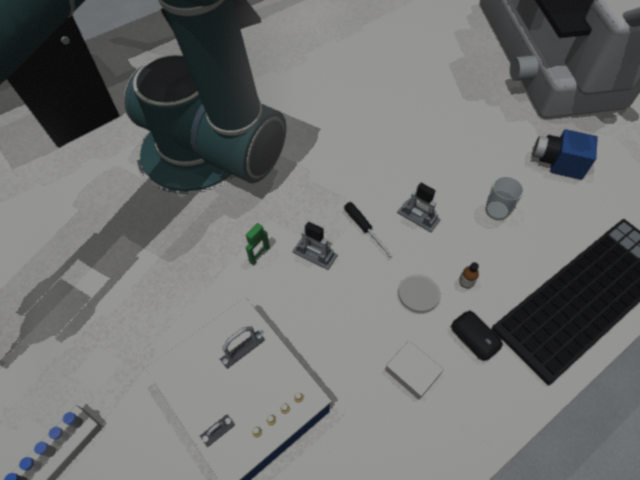

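View pics/t0.png

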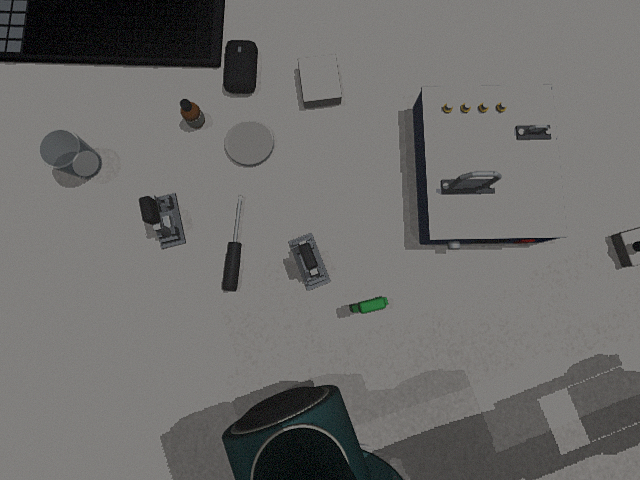

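Scene: two stands hold black-gripped hooks, at (315,240) and (422,203). A green lookalike is at (257,243), the tall eye at (240,342) and the low eye at (217,428). Top: the same hooks are at (308,260) and (155,215), the green one at (370,305), the tall eye at (470,182) and the low eye at (533,131). The snap hook could be confused with A (315,240), B (422,203) or the green one (257,243), so I'll check for the gate in one close crop.

```bash
python3 - <<'E'
import cv2,numpy as np
s=cv2.imread("pics/s0.png");t=cv2.imread("pics/t0.png")
f=lambda im,x,y:cv2.convertScaleAbs(cv2.resize(im[y-32:y+32,x-42:x+42],(399,299),interpolation=cv2.INTER_CUBIC),alpha=1.6)
cv2.imwrite("pics/c0.png",np.vstack([np.hstack([f(s,315,242),f(s,420,205)]),np.hstack([f(t,308,260),f(t,163,218)])]))
E
```

```text
(no output)
```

View pics/c0.png

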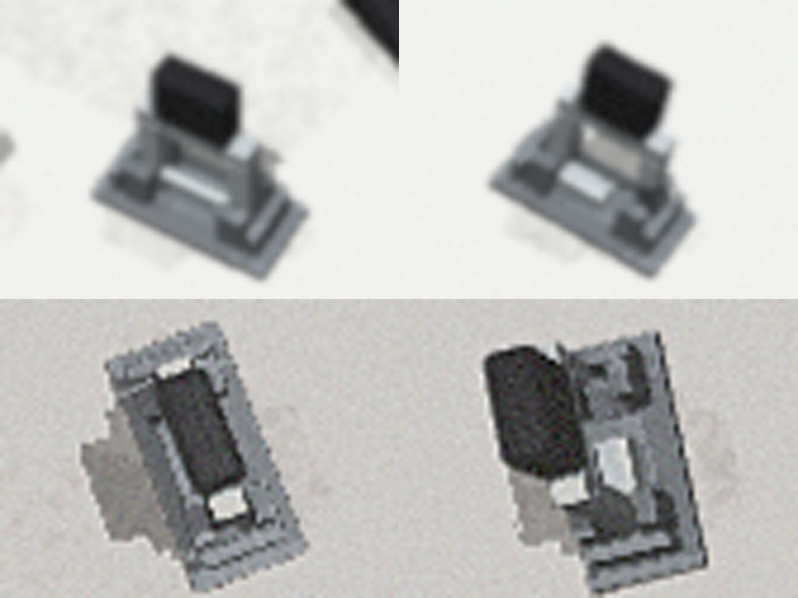

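A at left has a thin bright strip between its legs, B has a shorter bright patch. I can't tell yet whether either is a gate, so I'll measure both grips and project where the gate should be.

```bash
cat >> h.py <<'E'
def blackgrip(im,x,y,r=22,thr=60):
    sub=im[y-r:y+r,x-r:x+r].max(2); m=(sub<thr).astype(np.uint8)
    n,l,st,c=cv2.connectedComponentsWithStats(m); k=1+np.argmax(st[1:,4]); ctr=cv2.findContours((l==k).astype(np.uint8),0,2)[0][0]
    return c[k]+[x-r,y-r],st[k],cv2.minAreaRect(ctr)
E
python3 - <<'E'
from h import *
s=cv2.imread("pics/s0.png");t=cv2.imread("pics/t0.png")
S=np.mean([arm.read_camera("scene")[:,:,::-1].astype(float) for _ in range(3)],0)
T=np.mean([arm.read_camera("top")[:,:,::-1].astype(float) for _ in range(3)],0)
np.savez("avg.npz",S=S,T=T)
tiles=[]
for name,ps,pt in(("A",(314,232),(308,258)),("B",(425,193),(150,210))):
    a=blackgrip(S,*ps);b=blackgrip(T,*pt)
    X,e=tri(a[0],b[0]);print(name,a[0],b[0],X,e,a[1],b[1],b[2])
    for n,I in(("scene",S),("top",T)):
        c=proj(n,X-[0,0,.045]).astype(int)
        k=10;w,h=40,30
        tile=cv2.resize(I[c[1]-h//1:c[1]+h,c[0]-w:c[0]+w],None,fx=5,fy=5,interpolation=cv2.INTER_CUBIC)
        tiles.append(np.clip(tile*1.5,0,255).astype(np.uint8))
cv2.imwrite("pics/c1.png",np.vstack([np.hstack(tiles[0::2]),np.hstack(tiles[1::2])]))
E
```

```text
A [313.72222222 232.03571429] [307.63104326 257.24173028] [0.44115959 0.06165911 0.0897297 ] 0.0007040505088050464 [ 13  13  18  20 252] [  6   5  32  37 393] ((23.508583068847656, 22.26395034790039), (42.64842987060547, 17.753801345825195), 58.392494201660156)
B [424.52734375 193.30859375] [151.87564767 211.46804836] [0.50807945 0.31483675 0.08999455] 0.004153438243592116 [ 13  12  19  21 256] [ 11   8  32  36 579] ((25.99886131286621, 26.32781982421875), (39.13664245605469, 24.98802375793457), 78.31063079833984)
```

View pics/c1.png

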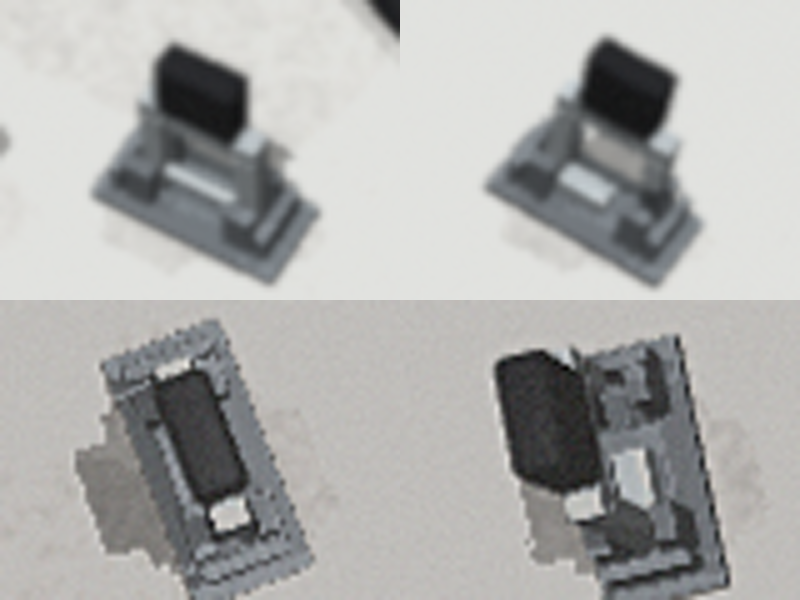

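```bash
python3 - <<'E'
from h import *
d=np.load("avg.npz")
# stand long axis in the top view (base plate long edges), pixel = crop/5 + offset
for nm,X,pe in(("A",np.array([.4412,.0617,.0897]),None),("B",np.array([.5081,.3148,.09]),None)):
    out=[]
    sc=proj("scene",X-[0,0,.045]).astype(int)-[40,30]; tc=proj("top",X-[0,0,.045]).astype(int)-[40,30]
    e={"A":((215,320),(310,550),(100,365),(195,600)),"B":((680,340),(730,580),(680,340),(730,580))}[nm]
    P=[onz("top",(np.array(p)-[400*(nm=="B"),300])/5+tc,.003) for p in e]
    u=P[0]-P[1]+P[2]-P[3]; yaw=np.arctan2(u[1],u[0]); print(nm,"yaw",np.degrees(yaw))
    R=cv2.Rodrigues(np.array([0,0,yaw]))[0]
    f=lambda n,c,x,y,z:np.round((proj(n,X+R@[x,y,z])-c)*5+[400*(nm=="B"),300*(n=="top")])
    for lab,q in(("gate-",(-.02,0,-.076)),("gate+",(.0175,0,-.076)),("leg+ foot",(.024,0,-.086)),("leg+ top",(.024,0,-.03)),("leg- foot",(-.024,0,-.086)),("leg- top",(-.024,0,-.03))):
        print(lab,f("scene",sc,*q),f("top",tc,*q))
    if nm=="A":
        for p in((165,168),(240,200)):
            q=onz("scene",np.array(p)/5+sc,X[2]-.076);print("strip in hook",R.T@(q-X))
    else:
        for p in((562,172),(612,198)):
            q=onz("scene",(np.array(p)-[400,0])/5+sc,.006);print("patch in hook",R.T@(q-X))
E
```

```text
A yaw 23.99371454227593
gate- [163. 170.] [224. 513.]
gate+ [236. 205.] [184. 414.]
leg+ foot [249. 222.] [178. 400.]
leg+ top [248. 156.] [172. 382.]
leg- foot [156. 178.] [229. 526.]
leg- top [151. 111.] [227. 516.]
strip in hook [-0.01969138  0.00149251 -0.076     ]
strip in hook [ 0.01792441  0.0029432  -0.076     ]
B yaw 15.689283890202695
gate- [555. 172.] [645. 520.]
gate+ [624. 212.] [624. 419.]
leg+ foot [633. 231.] [631. 407.]
leg+ top [654. 160.] [573. 374.]
leg- foot [545. 181.] [657. 535.]
leg- top [562. 109.] [601. 511.]
patch in hook [-0.01956229  0.00770672 -0.084     ]
patch in hook [ 0.00715546  0.00892018 -0.084     ]
```

A's strip lies exactly on the gate line, from x = -19.7 to +17.9 mm, and its legs reach both cheeks. B has no rod across the mouth and its +x pocket is empty. So A is the snap hook and B is the open one. Next I'll refine the grip and look at the eye.

```bash
python3 - <<'E'
from h import *
d=np.load("avg.npz");S,T=d["S"],d["T"]
for thr in(40,48,56):
    a=blackgrip(S,314,232,thr=thr);b=blackgrip(T,308,258,thr=thr)
    X,e=tri(a[0],b[0]);r=b[2];box=cv2.boxPoints(r)+[286,236]
    W=[onz("top",p,.105) for p in box];L=[(W[i]-W[i-1])[:2] for i in range(4)]
    print(thr,a[0],a[1],b[0],b[1],X,e,[ (round(np.linalg.norm(l)*1000,1),round(np.degrees(np.arctan2(l[1],l[0])),1)) for l in L],np.mean(W,0))
f=lambda I,x,y:np.clip(cv2.resize(I[y-36:y+36,x-48:x+48],(400,300),interpolation=cv2.INTER_CUBIC)*1.3,0,255).astype(np.uint8)
cv2.imwrite("pics/c2.png",np.hstack([f(S,240,342),f(T,470,182)]))
E
```

```text
40 [313.92727273 231.73181818] [ 14  13  17  19 220] [307.08547009 256.29059829] [ 12   7  19  28 117] [0.44219914 0.06207987 0.09191141] 0.00026998053474605816 [(np.float64(40.1), np.float64(28.4)), (np.float64(23.5), np.float64(-61.6)), (np.float64(40.2), np.float64(-151.8)), (np.float64(23.3), np.float64(118.2))] [0.44129312 0.0610658  0.105     ]
48 [313.93965517 231.80603448] [ 14  13  17  19 232] [307.82736156 256.99674267] [ 11   7  24  35 307] [0.44157755 0.06158697 0.09110002] 0.001301044561998855 [(np.float64(56.0), np.float64(15.5)), (np.float64(26.6), np.float64(-74.7)), (np.float64(56.0), np.float64(-164.8)), (np.float64(26.3), np.float64(105.2))] [0.4349001  0.06119459 0.105     ]
56 [313.81557377 231.91393443] [ 13  13  18  19 244] [308.32336957 257.76902174] [ 11   7  27  35 368] [0.4407399  0.06123575 0.08985464] 0.002302025648490788 [(np.float64(58.4), np.float64(21.6)), (np.float64(27.0), np.float64(-68.5)), (np.float64(58.5), np.float64(-158.7)), (np.float64(26.7), np.float64(111.2))] [0.43501513 0.05947115 0.105     ]
```

View pics/c2.png

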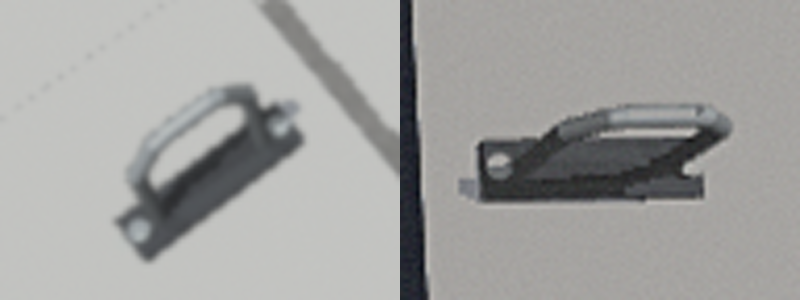

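The crop shows the eye's loop standing on its base plate with two screws. In the scene half the bar's middle is near (190,112) and the screws are at (140,230) and (280,125). In the top half the bar runs from (605,118) to (715,115), and the plate's corners are (480,140) to (703,198).

```bash
python3 - <<'E'
from h import *
s=400/96
so=np.array([192,306]);to=np.array([422,146])
fs=lambda x,y:np.array([x,y])/s+so
ft=lambda x,y:np.array([x-400,y])/s+to
print("plate ctr",tri(fs(210,178),ft(592,170)), onz("scene",fs(210,178),.08),onz("top",ft(592,170),.08))
a,b=onz("scene",fs(140,230),.082),onz("scene",fs(280,125),.082);print("screws",a,b,np.linalg.norm(a-b),np.degrees(np.arctan2(*(b-a)[1::-1])))
c=[onz("top",ft(*p),.082) for p in((480,140),(703,140),(703,198),(480,200))];print("plate",np.mean(c,0),np.linalg.norm(c[0]-c[1]),[np.degrees(np.arctan2(*(c[i]-c[j])[1::-1])) for i,j in((0,1),(3,2))])
# bar centre lines on plane z=.156 in both views
for lab,f,n,ps in(("scene",fs,"scene",((160,133),(188,112),(225,92))),("top",ft,"top",((600,118),(650,115),(700,113)))):
    for p in ps: print(lab,p,onz(n,f(*p),.156))
for dy in(-.032,-.011,0,.011,.032):
    X=np.mean(c,0)*[1,1,0]+[0,dy,.156];q,r=proj("scene",X),proj("top",X);print(dy,(q-so)*s,(r-to)*s+[400,0])
# box top outline in top image
T=np.load("avg.npz")["T"]
for p in((422,85),(430,243)): print("box edge",onz("top",p,.08))
E
```

```text
plate ctr (array([ 0.56418313, -0.19486023,  0.08466064]), np.float64(0.001772997951008192)) [ 0.56286506 -0.19374557  0.08      ] [ 0.56497938 -0.19723405  0.08      ]
screws [ 0.56511858 -0.23103147  0.082     ] [ 0.5617549  -0.15550614  0.082     ] 0.07560019640945471 92.5501047041229
plate [ 0.56467259 -0.19636342  0.082     ] 0.08761131739297895 [np.float64(91.6537350243205), np.float64(92.17796409878666)]
scene (160, 133) [ 0.56402693 -0.20609555  0.156     ]
scene (188, 112) [ 0.56323857 -0.19203397  0.156     ]
scene (225, 92) [ 0.56509664 -0.17506973  0.156     ]
top (600, 118) [ 0.56368717 -0.17446289  0.156     ]
top (650, 115) [ 0.56528497 -0.19208299  0.156     ]
top (700, 113) [ 0.56652011 -0.209702    0.156     ]
-0.032 [114.25031325 165.61661536] [753.23466931 119.57448519]
-0.011 [158.19329073 135.95883053] [693.5003435  117.90298254]
0 [180.93946933 120.60708813] [662.21610362 117.02757817]
0.011 [203.50189059 105.37936636] [630.93541657 116.15227321]
0.032 [246.07333106  76.64725275] [571.22760478 114.48151248]
box edge [ 0.74003821 -0.1227441   0.08      ]
box edge [ 0.47043988 -0.13416877  0.08      ]
```

The hook grip is at about (0.441, 0.0615, 0.090) with yaw 24°. The bar's middle is at about (0.564, -0.194, 0.157), running along 92°. The two views agree within about 2 mm, and heights and sizes match the description. Now I'll work out the moves.

```bash
cat >> h.py <<'E'
def go(X,yaw=None):
    s=arm.sense();R=cv2.Rodrigues(np.array(s["ee_rot"]))[0];d=R.T@(np.array(X)-s["tool_pos"])*100
    cy=np.degrees(np.arctan2(R[1,0],R[0,0]))
    print("t",round(s["t"],2),"pos",s["tool_pos"].round(4),"yaw",cy.round(2),"down",R[2,2].round(4),"shift cm",d.round(2),"roll",None if yaw is None else round((cy-yaw+90)%180-90,2),"F",s["contact_force"].round(1),"gap",round(s["finger_gap"],4),"q6",s["q"][5].round(2))
E
python3 -c "
from h import *
go([.441,.0615,.23],24.5);go([.441,.0615,.15],24.5)"
```

```text
t 0.4 pos [ 0.2782 -0.615   0.2312] yaw 24.34 down -1.0 shift cm [ 42.72 -54.93   0.13] roll -0.16 F [-0.1 -0.7  0.2] gap 0.0851 q6 -0.04
t 0.4 pos [ 0.2782 -0.615   0.2312] yaw 24.34 down -1.0 shift cm [ 42.71 -54.93   8.13] roll -0.16 F [-0.1 -0.7  0.2] gap 0.0851 q6 -0.04
```

Call:
carry_out(
  motion=[
    [[42.7,-54.9,0],0,60],
    [[42.7,-54.9,0],0,60],
    [[42.7,-54.9,0],0,60],
    [[42.7,-54.9,0],0,60],
    [[42.7,-54.9,0],0,60],
  ],
)

```text
t: 0.9
tool_pos: [0.3367, -0.3701, 0.2313]
ee_rot: [3.071, 0.661, 0.0]
contact_force: [0.6, -1.0, 0.5]
finger_gap: 0.0512
grasp_force: 0.0
```

```bash
python3 -c "
from h import *
go([.441,.0615,.23],24.5)"
```

```text
t 0.9 pos [ 0.3367 -0.3701  0.2313] yaw 24.31 down -1.0 shift cm [ 27.28 -35.04   0.12] roll -0.19 F [ 0.6 -1.   0.5] gap 0.0512 q6 0.26
```

Call:
carry_out(
  motion=[
    [[27.3,-35,0],0,60],
    [[27.3,-35,0],0,60],
    [[27.3,-35,0],0,60],
    [[27.3,-35,0],0,60],
    [[27.3,-35,0],0,60],
  ],
)

```text
t: 1.4
tool_pos: [0.3954, -0.1271, 0.2317]
ee_rot: [3.071, 0.661, 0.002]
contact_force: [0.9, -0.8, 0.4]
finger_gap: 0.0515
grasp_force: 0.0
```

```bash
python3 -c "
from h import *
go([.441,.0615,.15],24.5)"
```

```text
t 1.4 pos [ 0.3954 -0.1271  0.2317] yaw 24.31 down -1.0 shift cm [ 11.91 -15.32   8.16] roll -0.19 F [ 0.9 -0.8  0.4] gap 0.0515 q6 0.77
```

Call:
carry_out(
  motion=[
    [[11.9,-15.3,8],0,60],
    [[11.9,-15.3,8],0,60],
    [[11.9,-15.3,8],0,60],
    [[11.9,-15.3,8],0,60],
    [[11.9,-15.3,8],0,60],
  ],
)

```text
t: 1.9
tool_pos: [0.4404, 0.0631, 0.1492]
ee_rot: [-3.069, -0.668, 0.004]
contact_force: [-0.8, -0.6, -0.0]
finger_gap: 0.0514
grasp_force: 0.0
```

```bash
python3 - <<'E'
from h import *
go([.441,.0615,.073],24.5)
f=lambda I,x,y:np.clip(cv2.resize(I[y-36:y+36,x-48:x+48].astype(float),(400,300),interpolation=cv2.INTER_CUBIC)*1.4,0,255).astype(np.uint8)
cv2.imwrite("pics/c3.png",np.hstack([f(shot("scene","s1.png"),314,225),f(shot("top","t1.png"),308,255)]))
E
```

```text
t 1.9 pos [0.4404 0.0631 0.1492] yaw 24.56 down -1.0 shift cm [0.01 0.18 7.62] roll 0.06 F [-0.8 -0.6 -0. ] gap 0.0514 q6 1.23
```

View pics/c3.png

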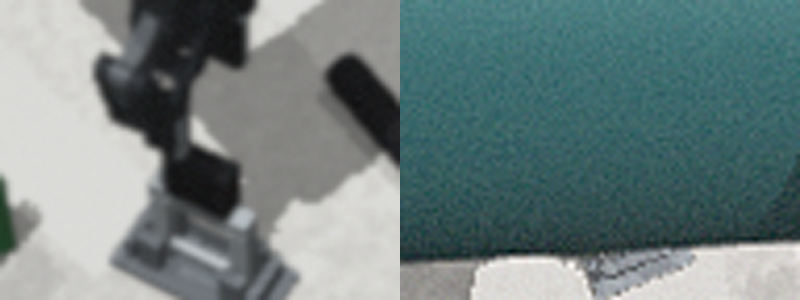

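The scene crop shows the gripper straight above the grip at (205,180), with the gate strip clearly visible at (200,250). The top view is blocked by the arm. I'll descend now.

Call:
carry_out(
  motion=[
    [[0,0.1,2],0,60],
    [[0,0.1,4],0,60],
    [[0,0.1,6],0,60],
    [[0,0.1,7.6],0,60],
    [[0,0.1,7.6],0,60],
  ],
  force=40,
)

```text
t: 2.5
tool_pos: [0.4406, 0.0571, 0.0743]
ee_rot: [-3.072, -0.66, 0.003]
contact_force: [-0.5, 0.2, 1.1]
finger_gap: 0.0514
grasp_force: 0.0
```

```bash
python3 -c "
from h import *
go([.441,.0615,.073],24.5)"
```

```text
t 2.5 pos [0.4406 0.0571 0.0743] yaw 24.25 down -1.0 shift cm [ 0.22 -0.39  0.13] roll -0.25 F [-0.5  0.2  1.1] gap 0.0514 q6 1.22
```

Call:
carry_out(
  motion=[
    [[0.2,-0.4,0.1],0,60],
    [[0.2,-0.4,0.1],0,60],
  ],
)

```text
t: 2.7
tool_pos: [0.4421, 0.0629, 0.0757]
ee_rot: [3.071, 0.661, 0.003]
contact_force: [1.3, 0.7, 0.9]
finger_gap: 0.0512
grasp_force: 0.0
```

```bash
python3 -c "
from h import *
go([.441,.0615,.073],24.5)"
```

```text
t 2.7 pos [0.4421 0.0629 0.0757] yaw 24.3 down -1.0 shift cm [-0.16  0.08  0.27] roll -0.2 F [1.3 0.7 0.9] gap 0.0512 q6 1.23
```

Call:
carry_out(
  motion=[
    [[0,0,0.1],0,15],
    [[0,0,0.1],0,0],
    [[0,0,0.1],0,0],
    [[0,0,0.1],0,0],
    [[0,0,0.1],0,0],
  ],
  force=60,
)

```text
t: 3.2
tool_pos: [0.4417, 0.0631, 0.0738]
ee_rot: [3.071, 0.662, 0.001]
contact_force: [-1.5, -0.3, 6.6]
finger_gap: 0.0169
grasp_force: 58.5
```

```bash
python3 -c "
from h import *
for i in range(4): arm.read_camera('scene');go([.441,.0615,.073],24.5)"
```

```text
t 3.25 pos [0.4417 0.0631 0.0738] yaw 24.35 down -1.0 shift cm [-0.13  0.11  0.08] roll -0.15 F [-1.1 -0.8  5.7] gap 0.0173 q6 1.23
t 3.3 pos [0.4417 0.0631 0.0738] yaw 24.34 down -1.0 shift cm [-0.13  0.11  0.08] roll -0.16 F [-1.3 -0.4  5.4] gap 0.0175 q6 1.23
t 3.35 pos [0.4417 0.0631 0.0738] yaw 24.35 down -1.0 shift cm [-0.13  0.11  0.08] roll -0.15 F [-1.3 -0.5  6.3] gap 0.0169 q6 1.23
t 3.4 pos [0.4417 0.063  0.0738] yaw 24.34 down -1.0 shift cm [-0.13  0.11  0.08] roll -0.16 F [-1.8 -0.1  6. ] gap 0.0174 q6 1.23
```

Call:
carry_out(
  motion=[
    [[0,0,-2],0,0],
    [[0,0,-5],0,0],
    [[0,0,-10],0,0],
    [[0,0,-15],0,0],
    [[0,0,-20],0,0],
  ],
)

```text
t: 3.9
tool_pos: [0.4409, 0.063, 0.2749]
ee_rot: [-3.071, -0.663, 0.001]
contact_force: [0.9, 0.3, -2.8]
finger_gap: 0.0173
grasp_force: 58.8
```

```bash
python3 -c "
from h import *
arm.read_camera('scene');go([.559,-.194,.273],2)"
```

```text
t 3.95 pos [0.4424 0.0631 0.2836] yaw 24.35 down -1.0 shift cm [1.000e-02 2.823e+01 1.140e+00] roll 22.35 F [-3.1 -0.5  8.8] gap 0.0175 q6 1.23
```

Call:
carry_out(
  motion=[
    [[0,5,0],5,0],
    [[0,10,0],10,0],
    [[0,15,0],15,0],
    [[0,20,0],20,0],
    [[0,24,0],22.3,0],
  ],
)

```text
t: 4.45
tool_pos: [0.5409, -0.1582, 0.2723]
ee_rot: [-3.141, -0.049, 0.002]
contact_force: [0.4, 0.5, -2.9]
finger_gap: 0.0175
grasp_force: 59.9
```

```bash
python3 -c "
from h import *
arm.read_camera('scene');arm.read_camera('scene');go([.559,-.194,.273],2)"
```

```text
t 4.55 pos [ 0.5412 -0.1594  0.2713] yaw 1.76 down -1.0 shift cm [ 1.67  3.52 -0.17] roll -0.24 F [-0.2  0.8 -3.4] gap 0.017 q6 1.21
```

Call:
carry_out(
  motion=[
    [[1,2,0],0,0],
    [[1.7,3.5,0],0,0],
    [[1.7,3.5,0],0,0],
    [[1.7,3.5,0],0,0],
  ],
)

```text
t: 4.95
tool_pos: [0.5586, -0.1898, 0.2729]
ee_rot: [-3.141, -0.056, 0.001]
contact_force: [-1.3, 0.6, -2.4]
finger_gap: 0.0173
grasp_force: 60.3
```

```bash
python3 - <<'E'
from h import *
a=shot("scene","s2.png");b=shot("top","t2.png");go([.559,-.194,.273],2)
X=np.array([.559,-.194,.24]);p=proj("scene",X).astype(int);q=proj("top",X).astype(int);print(p,q)
f=lambda I,x,y:np.clip(cv2.resize(I[max(y-60,0):y+60,x-80:x+80].astype(float),(400,300),interpolation=cv2.INTER_CUBIC)*1.4,0,255).astype(np.uint8)
cv2.imwrite("pics/c4.png",np.hstack([f(a,*p),f(b,*q)]))
E
```

```text
t 5.05 pos [ 0.5585 -0.1894  0.2733] yaw 2.07 down -1.0 shift cm [0.03 0.46 0.03] roll 0.07 F [ 0.6 -0.6 -2.5] gap 0.017 q6 1.16
[226 311] [507 160]
```

View pics/c4.png

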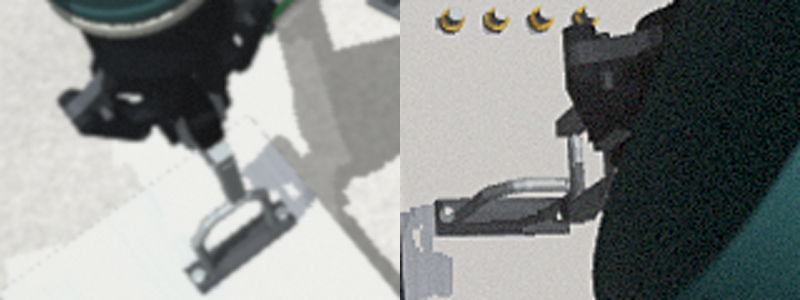

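The scene half shows the +x leg coming down from (218,150) to its foot at (238,200), right above the eye's bar. In the top half that leg's foot is at about (578,195). I'll compare this with the prediction.

```bash
python3 - <<'E'
from h import *
so=np.array([146,251]);to=np.array([427,100])
fs=lambda x,y:np.array([x,y])/2.5+so
ft=lambda x,y:np.array([x-400,y])/2.5+to
P=np.array([.5585,-.1894,.2733+.0187])
R=cv2.Rodrigues(np.array([0,0,np.radians(2)]))[0]
for y in(-.006,.006):
  for z in (-.086,-.03):
    X=P+R@[.029,y,z];print(y,z,(proj("scene",X)-so)*2.5,(proj("top",X)-to)*2.5+[400,0])
a=cv2.imread("pics/s2.png").astype(int).sum(2);print("scene rows");
for y in (316,322,328): print(y,a[y,228:250])
b=cv2.imread("pics/t2.png").astype(int).sum(2)
for y in (158,164,170,174,176,178): print(y,b[y,488:508])
print(b[165:190,497])
E
```

```text
-0.006 -0.086 [233.16577787 205.99970907] [574.46592193 118.66093187]
-0.006 -0.03 [219.68340498 171.47580214] [619.89451788  80.45360185]
0.006 -0.086 [248.45770235 194.95219864] [552.44855379 118.78759132]
0.006 -0.03 [235.98517289 159.92888601] [595.63758898  80.59171259]
scene rows
316 [426 334 292 291 316 293 248 220 220 226 242 251 338 459 501 501 477 433
 408 395 387 384]
322 [510 509 508 504 465 361 263 218 201 194 191 194 194 226 329 442 467 435
 401 388 385 380]
328 [509 506 511 511 506 509 486 407 294 230 204 197 191 193 197 220 287 327
 291 247 231 224]
158 [427 438 421 430 442 460 172 237 261 424 426 380 432 439 449 476 209 108
  97 129]
164 [428 434 422 431 434 454 309 157 259 337 411 353 405 431 429 422 425 434
 439 455]
170 [416 422 428 417 424 439 381 161 150 202 242 214 306 446 434 434 427 432
 439 431]
174 [349 350 337 332 342 350 385 157 154 199 191 237 260 431 438 288 122 102
 128 124]
176 [306 298 298 305 309 223 185 142 157 177 239 215 147 126 117 108 125 148
 123 123]
178 [435 420 439 443 289 118 114 120 153 193 142 111 146 125 140 133 139 133
 117  87]
[211 225 214 227 214 202 205 177 192 199 177 177 191 193 134 133 151 142
 151 135 111 128 116 143 302]
```

```bash
python3 - <<'E'
from h import *
P=np.array([.5585,-.1894,.2733+.0187])
R=cv2.Rodrigues(np.array([0,0,np.radians(2)]))[0]
for n,x,z in(("g-",-.02,-.076),("g+",.0175,-.076),("f+",.024,-.086),("f-",-.024,-.086)):
    print(n,proj("top",P+R@[x,0,z]))
print(proj("top",[.564,-.194,.157]))
im=cv2.imread("pics/t2.png")[125:200,455:525].astype(float)
cv2.imwrite("pics/c5.png",np.clip(cv2.resize(im,None,fx=8,fy=8,interpolation=cv2.INTER_CUBIC)*1.4,0,255).astype(np.uint8))
E
```

```text
g- [497.68326528 180.54394124]
g+ [495.85699927 153.2432418 ]
f+ [492.6156726  151.02407308]
f- [494.87852176 185.39310506]
[483.58372724 174.29737497]
```

View pics/c5.png

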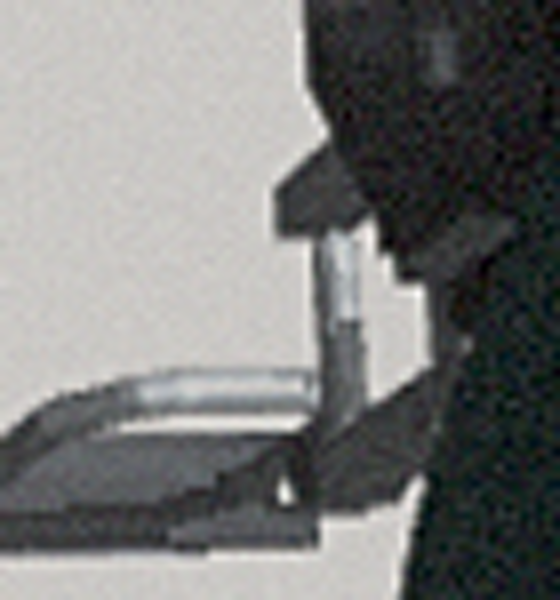

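The gate rod runs from (497,155) to (498,178) in the top view, against a predicted (496,153) to (498,181). So the hook sits about 1.5–2 mm further towards -y than the TCP, and its x and height match. I'll shift 3 mm towards -y, then lower.

Call:
carry_out(
  motion=[
    [[0,0.3,0],0,0],
    [[0,0.3,1.5],0,0],
    [[0,0.3,3],0,0],
    [[0,0.3,4.5],0,0],
    [[0,0.3,4.5],0,0],
  ],
)

```text
t: 5.55
tool_pos: [0.5578, -0.1926, 0.2248]
ee_rot: [-3.139, -0.056, 0.006]
contact_force: [0.4, 0.0, -4.1]
finger_gap: 0.0175
grasp_force: 60.2
```

```bash
python3 -c "
from h import *
arm.read_camera('scene');go([.559,-.192,.174],2)"
```

```text
t 5.6 pos [ 0.5582 -0.1928  0.2265] yaw 2.04 down -1.0 shift cm [ 0.09 -0.07  5.25] roll 0.04 F [ 0.5  1.2 -2. ] gap 0.0177 q6 1.16
```

Call:
carry_out(
  motion=[
    [[0.1,0,0.6],0,0],
    [[0.1,0,1.2],0,0],
    [[0.1,0,1.8],0,0],
    [[0.1,0,2.4],0,0],
    [[0.1,0,3],0,0],
  ],
)

```text
t: 6.1
tool_pos: [0.5598, -0.193, 0.198]
ee_rot: [3.141, 0.056, 0.0]
contact_force: [0.2, 0.4, -1.4]
finger_gap: 0.0174
grasp_force: 60.5
```

```bash
python3 -c "
from h import *
arm.read_camera('scene');go([.559,-.192,.174],2)"
```

```text
t 6.15 pos [ 0.5594 -0.1929  0.1967] yaw 2.04 down -1.0 shift cm [-0.03 -0.09  2.27] roll 0.04 F [-2.   0.3 -4.4] gap 0.0172 q6 1.16
```

Call:
carry_out(
  motion=[
    [[0,0,0.5],0,0],
    [[0,0,1],0,0],
    [[0,0,1.5],0,0],
    [[0,0,2],0,0],
    [[0,0,2],0,0],
  ],
)

```text
t: 6.65
tool_pos: [0.5595, -0.1929, 0.1773]
ee_rot: [-3.141, -0.056, 0.002]
contact_force: [-0.7, 0.3, -2.1]
finger_gap: 0.0171
grasp_force: 60.2
```

```bash
python3 -c "
from h import *
arm.read_camera('scene');go([.559,-.192,.174],2);arm.read_camera('scene');go([.559,-.192,.174],2)"
```

```text
t 6.7 pos [ 0.5597 -0.1929  0.1778] yaw 2.04 down -1.0 shift cm [-0.06 -0.09  0.38] roll 0.04 F [-0.  -0.1 -3.2] gap 0.0172 q6 1.16
t 6.75 pos [ 0.5598 -0.193   0.1782] yaw 2.04 down -1.0 shift cm [-0.07 -0.1   0.42] roll 0.04 F [ 0.7 -0.4 -3. ] gap 0.0176 q6 1.16
```

Call:
carry_out(
  motion=[
    [[0,0,0.2],0,0],
    [[0,0,0.4],0,0],
    [[0,0,0.4],0,0],
    [[0,0,0.4],0,0],
  ],
)

```text
t: 7.15
tool_pos: [0.5598, -0.193, 0.1743]
ee_rot: [-3.141, -0.056, 0.0]
contact_force: [0.4, -0.6, -2.5]
finger_gap: 0.0172
grasp_force: 60.3
```

Call:
carry_out(
  motion=[
    [[0,0,0.1],0,0],
    [[0,0,0.2],0,0],
    [[0,0,0.2],0,0],
  ],
)

```text
t: 7.45
tool_pos: [0.5597, -0.193, 0.1721]
ee_rot: [-3.141, -0.056, 0.0]
contact_force: [-0.5, -0.1, -2.7]
finger_gap: 0.0174
grasp_force: 60.2
```

Call:
carry_out(
  motion=[
    [[0,0,0.1],0,0],
    [[0,0,0.1],0,0],
  ],
)

```text
t: 7.65
tool_pos: [0.5598, -0.193, 0.1719]
ee_rot: [3.141, 0.056, 0.001]
contact_force: [-2.2, 0.6, 2.7]
finger_gap: 0.0171
grasp_force: 61.3
```

Call:
carry_out(
  motion=[
    [[0,0,0.1],0,0],
    [[0,0,0.1],0,0],
  ],
)

```text
t: 7.85
tool_pos: [0.5599, -0.1931, 0.1717]
ee_rot: [3.141, 0.056, 0.002]
contact_force: [-5.2, 1.3, 10.4]
finger_gap: 0.0173
grasp_force: 62.5
```

```bash
python3 - <<'E'
from h import *
a=shot("scene","s3.png");b=shot("top","t3.png");go([.559,-.192,.174],2)
f=lambda I,x,y:np.clip(cv2.resize(I[y-45:y+45,x-60:x+60].astype(float),(400,300),interpolation=cv2.INTER_CUBIC)*1.4,0,255).astype(np.uint8)
cv2.imwrite("pics/c6.png",np.hstack([f(a,238,338),f(b,485,165)]))
E
```

```text
t 7.95 pos [ 0.5599 -0.193   0.1717] yaw 2.04 down -1.0 shift cm [-0.08 -0.11 -0.24] roll 0.04 F [-5.3  1.5 10.9] gap 0.0172 q6 1.16
```

View pics/c6.png

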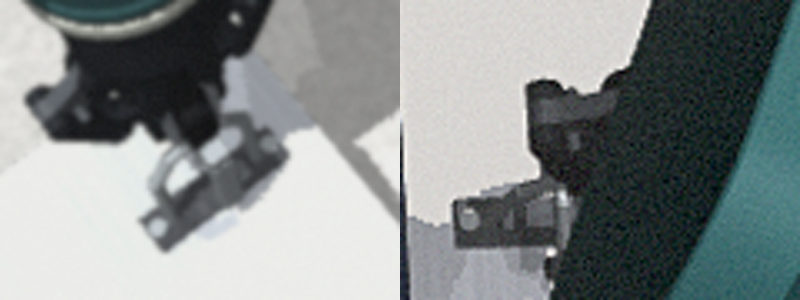

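The crown meets the bar at TCP z 0.1717 with about 13 N, as expected for the 34 mm stop. The scene crop shows the hook's leg straddling the bar at (205,160). I'll ease off 2 mm and let go gently.

Call:
carry_out(
  motion=[
    [[0,0,-0.2],0,0],
    [[0,0,-0.2],0,25],
    [[0,0,-0.2],0,35],
    [[0,0,-0.2],0,50],
    [[0,0,-0.2],0,60],
  ],
)

```text
t: 8.45
tool_pos: [0.5598, -0.193, 0.1722]
ee_rot: [-3.141, -0.056, 0.0]
contact_force: [-1.2, -0.0, 0.3]
finger_gap: 0.0514
grasp_force: 0.0
```

Call:
carry_out(
  motion=[
    [[0,0,0],0,60],
    [[0,0,-1],0,60],
    [[0,0,-3],0,60],
    [[0,0,-6],0,60],
    [[0,0,-10],0,60],
  ],
)

```text
t: 8.95
tool_pos: [0.5592, -0.1928, 0.2728]
ee_rot: [-3.14, -0.056, 0.003]
contact_force: [0.2, -0.1, -0.2]
finger_gap: 0.0514
grasp_force: 0.0
```

Call:
carry_out(
  motion=[
    [[-5,0,-3],0,60],
    [[-10,0,-3],0,60],
    [[-15,0,-3],0,60],
    [[-17,0,-3],0,60],
    [[-17,0,-3],0,60],
  ],
)

```text
t: 9.45
tool_pos: [0.3875, -0.1991, 0.3043]
ee_rot: [3.139, 0.053, 0.004]
contact_force: [0.2, -1.2, 0.7]
finger_gap: 0.0512
grasp_force: 0.0
```

```bash
python3 - <<'E'
from h import *
a=shot("scene","s4.png");b=shot("top","t4.png");go([.559,-.192,.174],2)
f=lambda I,x,y:np.clip(cv2.resize(I[y-45:y+45,x-60:x+60].astype(float),(400,300),interpolation=cv2.INTER_CUBIC)*1.4,0,255).astype(np.uint8)
cv2.imwrite("pics/c7.png",np.hstack([f(a,238,338),f(b,485,165)]))
E
```

```text
t 9.55 pos [ 0.3898 -0.1991  0.3034] yaw 2.0 down -1.0 shift cm [16.91 -0.13 12.97] roll -0.0 F [-0.1 -0.6 -0. ] gap 0.051 q6 1.01
```

View pics/c7.png

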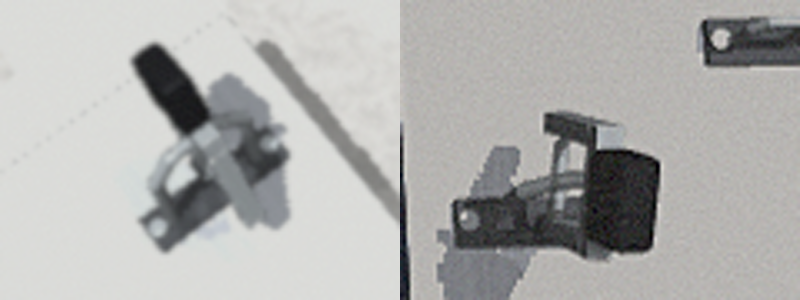

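The hook hangs on the tall eye with its grip upright, at (175,90) in the scene half and (627,200) in the top half. The gate rod runs the full way across the mouth under the bar, at (563,150–220). I'll check that it has settled, then hand in.

```bash
python3 - <<'E'
from h import *
for i in range(12):
    a=arm.read_camera("scene")[:,:,::-1];b=arm.read_camera("top")[:,:,::-1]
    if i%3==0 or i==11:
        p=blackgrip(a,230,318)[0];q=blackgrip(b,518,180,r=26)[0];print(p.round(1),q.round(1),tri(p,q))
B=blackgrip(a,425,193)[0];print("B",B)
E
```

```text
[229.6 319.9] [496.5 178.2] (array([ 0.54982999, -0.19554472,  0.1925797 ]), np.float64(0.005924801407193114))
[230.  320.4] [496.6 177.6] (array([ 0.55089629, -0.19563303,  0.19238185]), np.float64(0.0062926072043156915))
[229.9 320.3] [496.6 177.6] (array([ 0.55075854, -0.19561825,  0.19251349]), np.float64(0.006142735781472748))
[229.9 320.3] [496.6 177.6] (array([ 0.55075854, -0.19561825,  0.19251349]), np.float64(0.006142735781472748))
[229.9 320.3] [496.6 177.6] (array([ 0.55072979, -0.19559269,  0.1925964 ]), np.float64(0.006123897180873459))
B [424.53937008 193.24409449]
```

It is settled: the grip centre is at z ≈ 0.192, the crown is on the bar, and the open hook hasn't moved.

```bash
python3 -c "
from cell import arm
print(arm.job_done())"
```

```text
the job is handed in; nothing more can be done
None
```

The snap hook is hanging on the tall eye's top bar with its gate shut beneath it, by the camera views; the open hook is untouched in its stand, and the job was handed in at about 11 s.

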